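# Fit a sprocket on the studs of a wheel hub

## Task

Fit the sprocket with five holes and the tall collar on the wheel hub in the bench stand: lower its bore over the hub's spigot, collar up, turn it under light pressure until all five studs find their holes, slide it fully home against the hub face without forcing it, and let go. Leave the other sprocket (four holes, short boss) where it lies.

Things in the scene. Friction and masses are not known exactly. Their poses are not given: they have to be found in the camera images.
- sprocket_mid (a point): Loose steel sprocket, 0.45 to 0.75 kg, lying collar up. A round tubular collar, outside diameter 44 mm, 36 mm tall, stands on an 8 mm toothed plate 116 mm across (44 mm in all); a 34 mm bore runs through both. Grip it by the collar from above. This point: on its axis, 22 mm above the underside; +z out of the collar's open top, +x through the middle of one of the five holes.
- sprocket_under (a point): The same sprocket: centre of its flat underside, same axes. The five round holes, 12.4 mm, go through the plate on a 72 mm circle, 72 degrees apart. Put over the hub it first rests on the stud tips; turned either way by at most 72 degrees under light pressure (4 to 12 N) it finds the studs, to within about 2 degrees, and drops. Fully home, this underside lies on the hub face.
- hub_face (a point): Centre of the flat face, 100 mm across, of the aluminium wheel hub held upright in the bench stand, 64 mm above the bench; +z up. A steel spigot rises here: 32 mm diameter for 24 mm, then a cone narrowing to 18 mm, tip 36 mm above the face. More than 60 N between sprocket and hub, from pressing or turning, spoils the threads.
- stud_tips (a point): On the hub's axis, level with the tips of its five upright studs, 16 mm above the face. Studs: 9 mm diameter with tapered tips, 72 degrees apart on a 72 mm circle. The hub was stopped at any angle on its stand, so the studs' places around the axis are NOT given by any pose here: they must be seen or felt. The hub is held fast and does not turn by hand.
- stand: The fixed stand with the hub on it: grey base plate 130 x 130 x 12 mm on the bench, the hub above it. Origin under the middle of the base plate, on the hub's axis; the axes are those of the base plate.
- other_mid (a point): Another steel sprocket, four holes, 124 mm across, plate 8 mm thick, with a short solid-looking boss 38 mm in diameter and 18 mm tall; it does not fit. This point is on its axis 13 mm above its underside. Leave it alone.
Things that resemble listed ones, but are neither listed nor needed, are in the scene too. Leave any blue look-alike of the part that bears sprocket_mid alone.

How it is judged:
By the outcome, as a careful person would: the job done as asked, in the order asked, and still so for the second after the job is handed in, with the robot touching nothing.
It also fails if it takes over 58 s, if anything falls off the work surface, if the arm or the gripper's body presses on something with over 40 N, if the wrist force passes 120 N, or if a joint passes its speed limit or range.

## Robot

A 6-joint arm with a two-finger parallel gripper is mounted at the origin on the work surface. World frame = base frame: x ahead of the robot, y to its left, z up, the work surface at z = 0. Lengths are in m, angles in degrees, forces in N, time in s.
With the tool pointing down it reaches from about 0.4 to 0.825 m from the base axis. Payload 7 kg.
Tool frame: the origin (TCP) lies midway between the tips of the shut fingers; the grasp point (between the pads) lies ctrl.tcp_to_grasp behind it (ctrl.tcp_to_grasp is the distance from the TCP to the grasp point, in m); z points along the fingers, y is the line along which they close (so a half turn about z gives the same grasp; the last joint's range is limited). The gripper opens to 88 mm and grips with 3 to 60 N. Pads are 19 mm wide; open, the fingers measure 130 mm over their backs; the gripper's body (78 mm by 193 mm) begins 47 mm behind the grasp point.
Start: joints at [85.72, 20.546, 0.682, 0, -70.136, -16.507], TCP at [0.24, 0.631, 0.227] pointing down, gripper open.
Joint ranges: [-176.03, 176.03], [-82.01, 121.73], [-58.28, 71.71], [-173.87, 95.51], [-174.79, -0.11], [-173.66, 173.66]. Speed limits (degrees/s): [136.94, 136.94, 172.46, 180, 180, 180].

## Interface

Orientations are given as [roll, pitch, yaw] about the fixed x, y, z axes, in that order (R = Rz(yaw) Ry(pitch) Rx(roll)).
In Python, from plant import ctrl, imaging, close_job gives the robot as it stands.
- The arm moves only by the shell command python3 -m crank 'ROWS'. ROWS is JSON, a list of rows, each a list of 3 entries, a list of its own where there are three numbers: the shift along the world's x, y, z in m, then the turn, a rotation vector about the world's x, y, z in degrees, then the opening, from -1 (shut) to 1 (fully open), so that 0 is half open. A call has 1 to 12 rows; each row shifts and turns the commanded pose from where the row before left it; what a row does not reach is not made up. A row lasts 1/10 s, in which the tool goes at most 50 mm and 8.59 degrees, less where a joint would pass 70% of its speed; a pose out of reach is approached as far as the arm can. A call is refused whole if a number of a shift passes 0.05 or a number of a turn 8.59, either way. A call with a gripper value outside its range is refused whole. The fingers move at their own pace and stop on an object; the grip force is fixed at half the most. Time passes only in rows, so rows that do not move let the fingers close. It gives the time, the measured TCP pose, the force, the opening and the grip force at its end, in the units of the state.
- ctrl.get_obs(): the state, without advancing time (a new reading comes with each control period).
- imaging.snapshot(name): name is "scene" or "top" or "wrist"; returns (picture, depth): 480x640x3 uint8, blue, green, red; 480x640 float32, m along the optical axis (not along the pixel's ray), 0 where there is no reading.
- imaging.camera_model(name): a dict with "mtx" (3x3 intrinsics, pixels), "R" (3x3) and "t" (3): a world point X has camera coordinates R X + t. Camera axes: x right, y down, z forward; pixel columns grow to the right and rows downward; lengths in m; the calibration is good to about 2 mm. A picture is of the moment at which its call begins: read the wrist's pose just before it. camera_model takes no time and is no camera call; for the wrist camera it gives the pose at the moment of the call.
- close_job(): hands the job in; it is judged then, once.
The state is a dict: "clock": time; "joint_pos": joint angles; "qvel": joint speeds; "tau": joint torques, N m; "tool_pos": TCP position; "orientation": TCP orientation; "force": force on the tool from outside, world axes, zero at the start; "moment": the same for the moment, N m; "opening": finger opening in m; "gripper_force": force on a finger pad.
Only numpy, scipy, OpenCV 4.12 (cv2) and the standard library are available. Lean on these libraries where they do the work, as an engineer would, in place of code of your own. Each camera call takes 0.05 s, during which the arm holds its last target. There are 200 camera calls.

## Working session

There is one attempt and no reset: what is moved stays moved. The work goes in short steps, Python scripts to look and compute and a shell command to move; the robot and the scene stay as the last step left them, time stands still between calls to the robot, and variables do not carry over. Pictures are saved under pics/ and viewed, at most 10 in all, crops included, and the job is handed in when it is done.

```bash
ls; mkdir -p pics; python3 - <<'E'
from plant import ctrl, imaging
import cv2,numpy as np
print(ctrl.get_obs(), ctrl.tcp_to_grasp)
for n in("top","scene"):
    p,d=imaging.snapshot(n); cv2.imwrite(f"pics/{n}0.png",p); np.save(f"pics/{n}0.npy",d)
    m=imaging.camera_model(n); print(n,m)
E
```

```text
pics
{'clock': 0.0, 'joint_pos': array([ 8.57209229e+01,  2.05903425e+01,  6.34690389e-01, -2.03775493e-02,
       -7.01345781e+01, -1.65055695e+01]), 'qvel': array([ 0.06351368,  0.0195704 , -0.01573473,  0.02682546, -0.02685865,
       -0.00573056]), 'tau': array([-9.27269211e-04, -5.82720459e+01,  2.93044746e+01,  6.99720070e+00,
        7.10932160e-03, -1.53370070e-04]), 'tool_pos': array([0.23939386, 0.63061409, 0.22564116]), 'orientation': array([ 1.79908045e+02, -7.27074553e-03, -2.07915804e+01]), 'force': array([-0.67981036,  0.02877555,  0.86275141]), 'moment': array([ 0.03017849, -0.0107883 ,  0.02278935]), 'gripper_force': 0.0, 'opening': 0.08742862045320712} 0.0188
top {'mtx': array([[448.85538318,   0.        , 327.71921265],
       [  0.        , 448.85538318, 235.87977392],
       [  0.        ,   0.        ,   1.        ]]), 'R': array([[ 0.02113087, -0.99968235, -0.0137361 ],
       [-0.99282744, -0.01936491, -0.1179774 ],
       [ 0.11767393,  0.01613055, -0.99292127]]), 't': array([0.12256271, 0.59610737, 0.85409821])}
scene {'mtx': array([[602.61896575,   0.        , 321.02293925],
       [  0.        , 602.61896575, 241.38943872],
       [  0.        ,   0.        ,   1.        ]]), 'R': array([[ 0.38061196,  0.92461998, -0.01457512],
       [ 0.6171092 , -0.26570306, -0.7406606 ],
       [-0.68870224,  0.27290984, -0.67172125]]), 't': array([-0.32141107, -0.2749713 ,  1.58256482])}
```

View pics/top0.png

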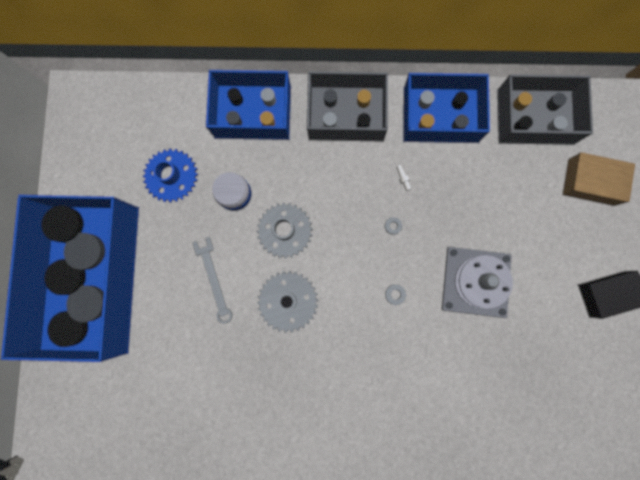

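View pics/scene0.png

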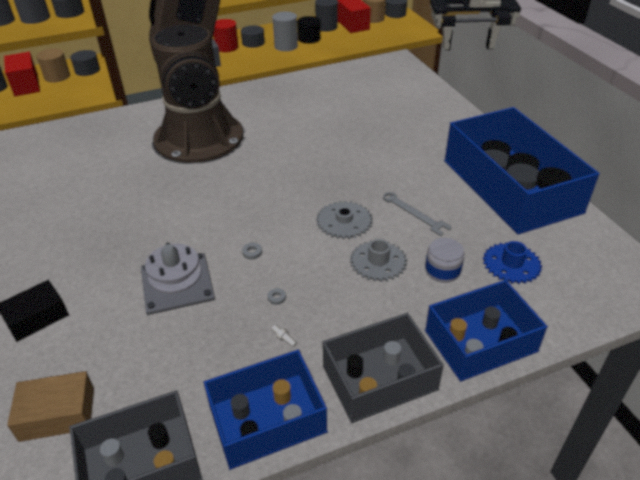

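The top view shows the five-hole sprocket at (284,230), the four-hole one at (288,301), the blue look-alike at (170,175) and the hub at about (484,281). I'll enlarge the sprocket and the hub side by side.

```bash
python3 - <<'E'
import cv2,numpy as np
p=cv2.imread("pics/top0.png")
f=lambda x,y:cv2.resize(p[y:y+76,x:x+76],(400,400),interpolation=cv2.INTER_CUBIC)
cv2.imwrite("pics/crop1.png",np.hstack([f(246,192),f(440,244)]))
E
cat > h.py <<'E'
import numpy as np
from plant import imaging
def ray(name,u,v,z,m=None):
    m=m or imaging.camera_model(name)
    R,t=m["R"],m["t"]; c=-R.T@t
    d=R.T@np.linalg.inv(m["mtx"])@[u,v,1]
    return c+d*(z-c[2])/d[2]
def proj(name,X,m=None):
    m=m or imaging.camera_model(name)
    q=m["mtx"]@(m["R"]@np.asarray(X,float)+m["t"]); return q[:2]/q[2]
E
```

```text
(no output)
```

View pics/crop1.png

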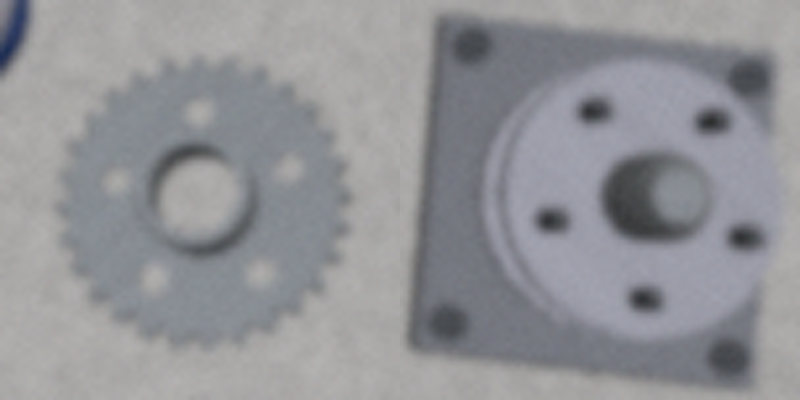

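The left panel shows five holes at crop (200,112), (290,167), (261,273), (155,277) and (118,181). The right panel shows studs at (596,111), (713,121), (745,237), (645,299) and (552,219). Next I'll fit the centres and angles.

```bash
python3 - <<'E'
from h import *
s=76/400
def fit(P,x0,y0,z):
    W=np.array([ray("top",x0+(x+.5)*s-.5,y0+(y+.5)*s-.5,z)[:2] for x,y in P]); c=W.mean(0); D=W-c
    a=np.degrees(np.arctan2(D[:,1],D[:,0])); ph=np.degrees(np.angle(np.mean(np.exp(5j*np.radians(a)))))/5
    print(c, "r",np.hypot(*D.T).round(4),"phase",round(ph,2),((a-ph+36)%72-36).round(1))
fit([(200,112),(290,167),(261,273),(155,277),(118,181)],246,192,.005)
fit([(196,111),(313,121),(345,237),(245,299),(152,219)],440,244,.073)
E
```

```text
[0.60777072 0.2243971 ] r [0.0357 0.036  0.0358 0.0352 0.0351] phase 4.81 [ 0.1  0.8 -1.1 -0.5  0.8]
[ 0.50992883 -0.16566112] r [0.0355 0.0357 0.0357 0.036  0.0358] phase 31.9 [-0.3  0.4  0.1  0.  -0.3]
```

```bash
python3 -m crank '[[[0.0307,-0.0339,-0.004],[0,0,0],1],[[0.0307,-0.0339,-0.004],[0,0,0],1],[[0.0307,-0.0339,-0.004],[0,0,0],1],[[0.0307,-0.0339,-0.004],[0,0,0],1],[[0.0307,-0.0339,-0.004],[0,0,0],1],[[0.0307,-0.0339,-0.004],[0,0,0],1],[[0.0307,-0.0339,-0.004],[0,0,0],1],[[0.0307,-0.0339,-0.004],[0,0,0],1],[[0.0307,-0.0339,-0.004],[0,0,0],1],[[0.0307,-0.0339,-0.004],[0,0,0],1],[[0.0307,-0.0339,-0.004],[0,0,0],1],[[0.0307,-0.0339,-0.004],[0,0,0],1]]'
python3 -m crank '[[[0,0,0],[0,0,0],1],[[0,0,0],[0,0,0],1],[[0,0,0],[0,0,0],1]]'
python3 - <<'E'
from h import *; import cv2
from plant import ctrl
m=imaging.camera_model("wrist"); p,d=imaging.snapshot("wrist")
o=ctrl.get_obs(); print(o["tool_pos"],o["orientation"],o["force"],o["joint_pos"].round(1))
print(proj("wrist",[.608,.224,.044],m),proj("wrist",[.608,.224,.006],m))
cv2.imwrite("pics/w1.png",p)
import pickle; pickle.dump(m,open("pics/w1.pkl","wb"))
d0=np.load("pics/top0.npy"); mt=imaging.camera_model("top")
for u,v in[(231,188),(484,281),(284,212)]:
    X=mt["R"].T@(np.linalg.inv(mt["mtx"])@[u,v,1]*d0[v,u]-mt["t"]); print(u,v,X.round(3))
E
```

```text
clock: 1.3
tool_pos: [0.6088, 0.2226, 0.1781]
orientation: [180.0, 0.0, -20.8]
force: [0.3, 0.9, 0.2]
opening: 0.0877
gripper_force: 0.0
clock: 1.6
tool_pos: [0.6075, 0.2245, 0.1783]
orientation: [180.0, 0.0, -20.8]
force: [-0.7, -0.0, 0.7]
opening: 0.0877
gripper_force: 0.0
[0.60740202 0.22498034 0.17858652] [-1.79999311e+02  7.58788278e-03 -2.07314742e+01] [-0.29308237  0.97515668 -0.0322935 ] [ 37.5  19.9  -6.8  -0.  -63.4  31.7]
[320.11138527 232.61775134] [319.9476687 222.8603545]
231 188 [0.682 0.326 0.058]
484 281 [ 0.509 -0.153  0.094]
284 212 [ 0.646  0.227 -0.001]
```

View pics/w1.png

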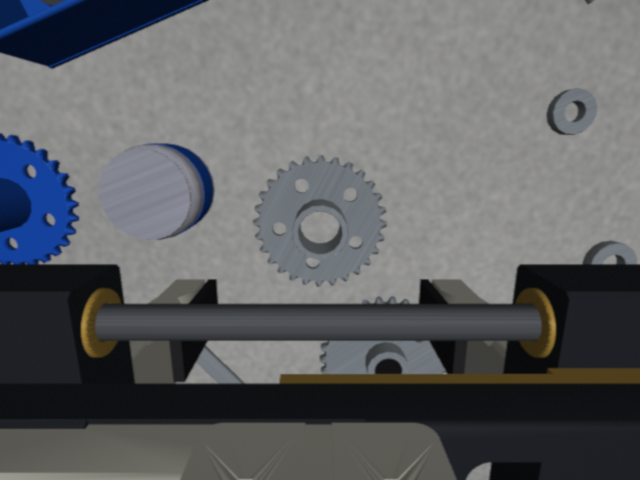

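The wrist view shows the sprocket with its collar at about (320,228). Its hole mean is (320,222), against a predicted (320,223), so the estimate holds. I'll descend and grip.

```bash
python3 -m crank '[[[0,0,-0.03],[0,0,0],1],[[0,0,-0.03],[0,0,0],1],[[0,0,-0.03],[0,0,0],1],[[0,0,-0.03],[0,0,0],1],[[0,0,-0.02],[0,0,0],1],[[0,0,-0.015],[0,0,0],1],[[0,0,-0.008],[0,0,0],1],[[0,0,0],[0,0,0],1],[[0,0,0],[0,0,0],1],[[0,0,0],[0,0,0],1]]'
python3 -m crank '[[[0,0,0],[0,0,0],-1],[[0,0,0],[0,0,0],-1],[[0,0,0],[0,0,0],-1],[[0,0,0],[0,0,0],-1],[[0,0,0],[0,0,0],-1],[[0,0,0],[0,0,0],-1],[[0,0,0],[0,0,0],-1],[[0,0,0],[0,0,0],-1],[[0,0,0],[0,0,0],-1],[[0,0,0],[0,0,0],-1]]'
```

```text
clock: 2.65
tool_pos: [0.6086, 0.2248, 0.0168]
orientation: [-179.9, -0.1, -20.8]
force: [0.4, -0.1, 1.0]
opening: 0.0876
gripper_force: 0.0
clock: 3.65
tool_pos: [0.6077, 0.2239, 0.0155]
orientation: [180.0, 0.0, -20.8]
force: [0.1, -2.8, 1.1]
opening: 0.0432
gripper_force: 30.0
```

```bash
python3 -m crank '[[[0,0,0.01],[0,0,0],-1],[[0,0,0.02],[0,0,0],-1],[[0,0,0.03],[0,0,0],-1],[[0,0,0.03],[0,0,0],-1],[[0,0,0.03],[0,0,0],-1],[[0,0,0.02],[0,0,0],-1],[[0,0,0],[0,0,0],-1],[[0,0,0],[0,0,0],-1]]'
python3 -m crank '[[[-0.0098,-0.039,0],[0,0,2.7],-1],[[-0.0098,-0.039,0],[0,0,2.7],-1],[[-0.0098,-0.039,0],[0,0,2.7],-1],[[-0.0098,-0.039,0],[0,0,2.7],-1],[[-0.0098,-0.039,0],[0,0,2.7],-1],[[-0.0098,-0.039,0],[0,0,2.7],-1],[[-0.0098,-0.039,0],[0,0,2.7],-1],[[-0.0098,-0.039,0],[0,0,2.7],-1],[[-0.0098,-0.039,0],[0,0,2.7],-1],[[-0.0098,-0.039,0],[0,0,2.7],-1],[[0,0,0],[0,0,0],-1],[[0,0,0],[0,0,0],-1]]'
python3 -m crank '[[[0,0,0],[0,0,0],-1],[[0,0,0],[0,0,0],-1]]'
python3 - <<'E'
from h import *; import cv2
from plant import ctrl
o=ctrl.get_obs(); print(o["tool_pos"],o["orientation"],o["force"],o["joint_pos"].round(1))
m=imaging.camera_model("wrist"); p,d=imaging.snapshot("wrist"); t,_=imaging.snapshot("top")
import pickle; pickle.dump(m,open("pics/w2.pkl","wb"))
cv2.imwrite("pics/top2.png",t);cv2.imwrite("pics/w2.png",p)
cv2.imwrite("pics/both2.png",np.hstack([cv2.resize(p[150:450,120:520],(533,400)),cv2.resize(t[240:330,440:500],(267,400))]))
E
```

```text
clock: 4.45
tool_pos: [0.6074, 0.2244, 0.155]
orientation: [-180.0, 0.0, -20.8]
force: [-0.7, -0.0, -5.7]
opening: 0.0431
gripper_force: 30.0
clock: 5.65
tool_pos: [0.5086, -0.1665, 0.1538]
orientation: [-180.0, 0.2, 6.0]
force: [0.4, -0.1, -5.5]
opening: 0.0432
gripper_force: 30.0
clock: 5.85
tool_pos: [0.51, -0.1649, 0.155]
orientation: [-180.0, 0.0, 6.3]
force: [0.2, -0.5, -5.1]
opening: 0.0433
gripper_force: 30.0
[ 0.5100092  -0.16485574  0.15496547] [-1.79983908e+02  4.70027435e-02  6.26495988e+00] [ 0.19169866 -0.50775302 -5.07640979] [  3.   11.  -22.6  -0.  -56.5  93.2]
```

View pics/both2.png

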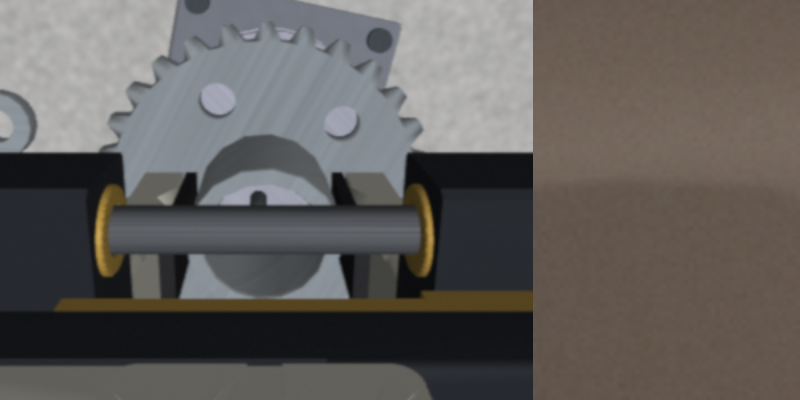

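The wrist view shows two holes at full-image (283.5,224.2) and (376.5,240.8), so I'll work out the sprocket's centre and angle from these.

```bash
python3 - <<'E'
from h import *; import pickle
m=pickle.load(open("pics/w2.pkl","rb"))
A,B=[ray("w",u,v,.1475,m)[:2] for u,v in((283.5,224.2),(376.5,240.8))]
d=B-A; L=np.hypot(*d); print(A,B,L,"expect",2*.036*np.sin(np.radians(36)))
n=np.array([d[1],-d[0]])/L; mid=(A+B)/2
for s in(1,-1):
  c=mid+s*n*.036*np.cos(np.radians(36)); v=A-c; print(c,(np.degrees(np.arctan2(v[1],v[0]))%72))
print(proj("w",[.51,-.1657,.1475],m))
E
```

```text
[ 0.54184195 -0.14582896] [ 0.53891937 -0.18697109] 0.041245801863660746 expect 0.04232053816505806
[ 0.51132926 -0.16433632] 31.238760352283876
[ 0.56943207 -0.16846372] 68.63476042111049
[320.90274866 297.12022671]
```

```bash
python3 -m crank '[[[-0.001,-0.0008,-0.015],[0,0,0.4],-1],[[0,0,-0.015],[0,0,0],-1],[[0,0,-0.01],[0,0,0],-1],[[0,0,-0.003],[0,0,0],-1],[[0,0,0],[0,0,0],-1],[[0,0,0],[0,0,0],-1]]'
python3 -m crank '[[[0,0,-0.003],[0,0,0],-1],[[0,0,0],[0,0,0],-1]]'
python3 -m crank '[[[0,0,-0.002],[0,0,0],-1],[[0,0,0],[0,0,0],-1]]'
python3 -c "
from plant import ctrl;o=ctrl.get_obs();print(o['force'],o['moment'])"
```

```text
clock: 6.55
tool_pos: [0.5095, -0.1665, 0.1131]
orientation: [180.0, -0.0, 6.6]
force: [0.1, -0.4, -4.5]
opening: 0.043
gripper_force: 30.0
clock: 6.75
tool_pos: [0.509, -0.1665, 0.1096]
orientation: [-180.0, -0.0, 6.6]
force: [-0.3, 0.5, -5.0]
opening: 0.0434
gripper_force: 30.0
clock: 6.95
tool_pos: [0.5088, -0.1666, 0.1074]
orientation: [-180.0, 0.0, 6.6]
force: [-0.4, 0.3, -5.5]
opening: 0.0428
gripper_force: 30.0
[-0.39985851  0.26961972 -5.50653168] [-0.05273144  0.0627569  -0.00252199]
```

```bash
for i in 1 2 3; do :; done; python3 -m crank '[[[0,0,-0.001],[0,0,0],-1],[[0,0,-0.001],[0,0,0],-1],[[0,0,-0.001],[0,0,0],-1],[[0,0,0],[0,0,0],-1]]'
python3 -m crank '[[[0,0,-0.001],[0,0,0],-1],[[0,0,-0.001],[0,0,0],-1],[[0,0,0],[0,0,0],-1]]'
python3 -m crank '[[[0,0,-0.001],[0,0,0],-1],[[0,0,-0.001],[0,0,0],-1],[[0,0,0],[0,0,0],-1]]'
```

```text
clock: 7.35
tool_pos: [0.5089, -0.1666, 0.1044]
orientation: [180.0, 0.0, 6.6]
force: [0.1, -0.0, -5.5]
opening: 0.0431
gripper_force: 30.0
clock: 7.65
tool_pos: [0.5093, -0.1668, 0.1027]
orientation: [180.0, -0.0, 6.6]
force: [1.9, -1.4, -3.1]
opening: 0.0431
gripper_force: 30.0
clock: 7.95
tool_pos: [0.5093, -0.1668, 0.1007]
orientation: [180.0, -0.0, 6.6]
force: [1.7, -3.8, -3.8]
opening: 0.0429
gripper_force: 30.0
```

```bash
python3 -m crank '[[[0.0005,-0.0006,0],[0,0,0],-1],[[0,0,0],[0,0,0],-1],[[0,0,0],[0,0,0],-1]]'
python3 -m crank '[[[0,0,-0.001],[0,0,0],-1],[[0,0,-0.001],[0,0,0],-1],[[0,0,0],[0,0,0],-1]]'
python3 -m crank '[[[0,0,-0.001],[0,0,0],-1],[[0,0,-0.001],[0,0,0],-1],[[0,0,0],[0,0,0],-1]]'
```

```text
clock: 8.25
tool_pos: [0.5093, -0.167, 0.1004]
orientation: [-180.0, 0.0, 6.6]
force: [1.4, -2.9, -3.4]
opening: 0.0433
gripper_force: 30.0
clock: 8.55
tool_pos: [0.5094, -0.1671, 0.0984]
orientation: [-180.0, 0.0, 6.6]
force: [0.4, -1.1, -6.5]
opening: 0.043
gripper_force: 30.0
clock: 8.85
tool_pos: [0.5093, -0.1671, 0.0964]
orientation: [-180.0, 0.0, 6.6]
force: [0.3, -0.7, -4.7]
opening: 0.0431
gripper_force: 30.0
```

Nearly free in the bore. The stud tips come at TCP z of about 0.0955, so I'll continue gently.

```bash
python3 -m crank '[[[0,0,-0.001],[0,0,0],-1],[[0,0,0],[0,0,0],-1]]'
python3 -m crank '[[[0,0,-0.001],[0,0,0],-1],[[0,0,0],[0,0,0],-1]]'
python3 -m crank '[[[0,0,-0.001],[0,0,0],-1],[[0,0,0],[0,0,0],-1]]'
python3 -m crank '[[[0,0,-0.001],[0,0,0],-1],[[0,0,0],[0,0,0],-1]]'
```

```text
clock: 9.05
tool_pos: [0.5094, -0.1671, 0.0954]
orientation: [-180.0, 0.0, 6.6]
force: [0.1, -0.8, -5.3]
opening: 0.0438
gripper_force: 30.0
clock: 9.25
tool_pos: [0.5094, -0.1672, 0.0944]
orientation: [-180.0, 0.0, 6.6]
force: [1.4, 0.0, -5.6]
opening: 0.0434
gripper_force: 30.0
clock: 9.45
tool_pos: [0.5094, -0.1671, 0.0934]
orientation: [-180.0, 0.0, 6.6]
force: [1.6, -0.6, -5.8]
opening: 0.0434
gripper_force: 30.0
clock: 9.65
tool_pos: [0.5094, -0.1672, 0.0924]
orientation: [-180.0, 0.0, 6.6]
force: [0.8, -0.2, -4.7]
opening: 0.0435
gripper_force: 30.0
```

Past the tip level with no resistance, so the studs are entering their holes. I'll keep lowering in small steps.

```bash
python3 -m crank '[[[0,0,-0.001],[0,0,0],-1],[[0,0,-0.001],[0,0,0],-1],[[0,0,0],[0,0,0],-1]]'
python3 -m crank '[[[0,0,-0.001],[0,0,0],-1],[[0,0,-0.001],[0,0,0],-1],[[0,0,0],[0,0,0],-1]]'
python3 -c "
from plant import ctrl;o=ctrl.get_obs();print(o['force'],o['moment'])"
```

```text
clock: 9.95
tool_pos: [0.5094, -0.1671, 0.0904]
orientation: [-180.0, 0.0, 6.6]
force: [1.5, -0.3, -5.1]
opening: 0.043
gripper_force: 30.0
clock: 10.25
tool_pos: [0.5094, -0.1672, 0.0884]
orientation: [-180.0, 0.0, 6.6]
force: [0.5, -0.8, -5.5]
opening: 0.0433
gripper_force: 30.0
[ 0.48965245 -0.83194009 -5.53056384] [-0.27161986 -0.17580692  0.06276298]
```

Home is at TCP z of about 0.0795.

```bash
python3 -m crank '[[[0,0,-0.001],[0,0,0],-1],[[0,0,-0.001],[0,0,0],-1],[[0,0,-0.001],[0,0,0],-1],[[0,0,0],[0,0,0],-1]]'
python3 -m crank '[[[0,0,-0.001],[0,0,0],-1],[[0,0,-0.001],[0,0,0],-1],[[0,0,-0.001],[0,0,0],-1],[[0,0,0],[0,0,0],-1]]'
python3 -m crank '[[[0,0,-0.001],[0,0,0],-1],[[0,0,0],[0,0,0],-1]]'
python3 -m crank '[[[0,0,-0.001],[0,0,0],-1],[[0,0,0],[0,0,0],-1]]'
```

```text
clock: 10.65
tool_pos: [0.5094, -0.1672, 0.0854]
orientation: [-180.0, 0.0, 6.6]
force: [1.5, -0.6, -6.2]
opening: 0.0433
gripper_force: 30.0
clock: 11.05
tool_pos: [0.5094, -0.1672, 0.0824]
orientation: [-180.0, 0.0, 6.6]
force: [0.7, -0.9, -5.6]
opening: 0.0433
gripper_force: 30.0
clock: 11.25
tool_pos: [0.5095, -0.1671, 0.0815]
orientation: [-180.0, 0.0, 6.6]
force: [-0.0, -0.5, -5.7]
opening: 0.043
gripper_force: 30.0
clock: 11.45
tool_pos: [0.5094, -0.1672, 0.0805]
orientation: [180.0, 0.0, 6.6]
force: [-0.3, -0.5, -5.7]
opening: 0.0432
gripper_force: 30.0
```

```bash
python3 -m crank '[[[0,0,-0.0005],[0,0,0],-1],[[0,0,0],[0,0,0],-1]]'
python3 -m crank '[[[0,0,-0.0005],[0,0,0],-1],[[0,0,0],[0,0,0],-1]]'
python3 -m crank '[[[0,0,-0.0005],[0,0,0],-1],[[0,0,0],[0,0,0],-1]]'
```

```text
clock: 11.65
tool_pos: [0.5095, -0.1671, 0.08]
orientation: [180.0, -0.0, 6.6]
force: [0.3, -0.7, -4.9]
opening: 0.0431
gripper_force: 30.1
clock: 11.85
tool_pos: [0.5095, -0.1671, 0.0797]
orientation: [180.0, -0.0, 6.6]
force: [-0.1, 0.8, -3.1]
opening: 0.0439
gripper_force: 30.7
clock: 12.05
tool_pos: [0.5096, -0.1671, 0.0795]
orientation: [180.0, -0.0, 6.6]
force: [-2.1, 2.1, 2.3]
opening: 0.0433
gripper_force: 31.7
```

It's home, with about 8 N of pressure. Next: release, rise and check.

```bash
python3 -m crank '[[[0,0,0],[0,0,0],0.5],[[0,0,0],[0,0,0],1],[[0,0,0],[0,0,0],1],[[0,0,0],[0,0,0],1],[[0,0,0],[0,0,0],1],[[0,0,0],[0,0,0],1],[[0,0,0],[0,0,0],1],[[0,0,0],[0,0,0],1]]'
python3 -m crank '[[[0,0,0.005],[0,0,0],1],[[0,0,0.015],[0,0,0],1],[[0,0,0.03],[0,0,0],1],[[0,0,0.03],[0,0,0],1],[[-0.02,0.03,0.03],[0,0,0],1],[[-0.02,0.04,0],[0,0,0],1],[[-0.02,0.04,0],[0,0,0],1],[[0,0.04,0],[0,0,0],1],[[0,0.04,0],[0,0,0],1],[[0,0.02,0],[0,0,0],1],[[0,0,0],[0,0,0],1],[[0,0,0],[0,0,0],1]]'
python3 - <<'E'
from h import *; import cv2
t,d=imaging.snapshot("top"); s,e=imaging.snapshot("scene")
cv2.imwrite("pics/f.png",np.hstack([cv2.resize(t[235:325,435:525],(400,400),interpolation=2),cv2.resize(s[200:320,115:235],(400,400),interpolation=2)]))
for n,D in(("top",d),("scene",e)):
  m=imaging.camera_model(n)
  v,u=np.mgrid[0:480,0:640]; C=np.stack([u,v,np.ones_like(u)],-1)@np.linalg.inv(m["mtx"]).T*D[...,None]
  X=(C-m["t"])@m["R"]; r=np.hypot(X[...,0]-.5097,X[...,1]+.1657)
  print(n,[np.percentile(X[...,2][(r>.027)&(r<.052)&(X[...,2]>.05)],q).round(4) for q in(10,50,90)],[np.median(X[...,2][(r>.0175)&(r<.0215)&(X[...,2]>.085)]).round(4)])
  k=(r>.026)&(r<.055)&(X[...,2]>.06)&(X[...,2]<.09); P=X[k]; a=np.c_[P[:,0]-.51,P[:,1]+.166,np.ones(len(P))]; print("plane",np.linalg.lstsq(a,P[:,2],rcond=None)[0].round(4))
E
```

```text
clock: 12.85
tool_pos: [0.5092, -0.167, 0.0787]
orientation: [-180.0, 0.0, 6.6]
force: [-0.2, 0.7, -0.9]
opening: 0.0869
gripper_force: 0.0
clock: 14.05
tool_pos: [0.4493, 0.0432, 0.1893]
orientation: [-180.0, -0.0, 6.7]
force: [0.1, -0.1, -0.8]
opening: 0.0878
gripper_force: 0.0
top [np.float64(0.0693), np.float64(0.0715), np.float64(0.074)] [np.float64(0.1072)]
plane [-0.0038  0.0017  0.0716]
scene [np.float64(0.0682), np.float64(0.071), np.float64(0.0736)] [np.float64(0.1009)]
plane [-0.0129 -0.0028  0.0711]
```

View pics/f.png

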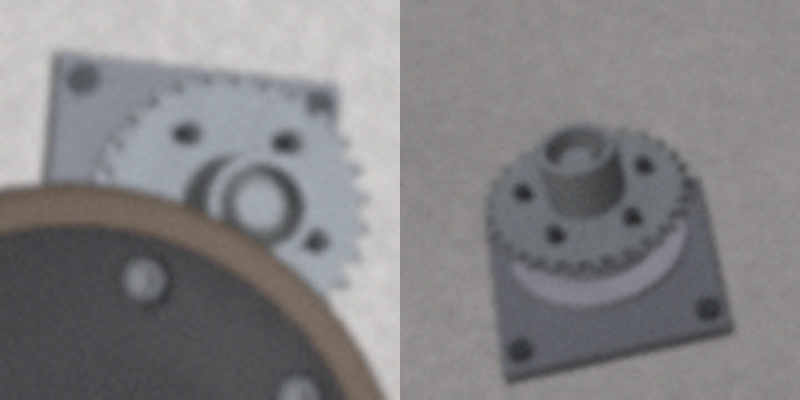

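The sprocket lies flat on the hub with the studs showing in its holes, at crop (186,132), (287,142) and (316,240). The plate top is at 0.072 m, as it should be when fully home, so I'm handing in.

```bash
python3 -c "
from plant import close_job;print(close_job())"
```

```text
the job is handed in; nothing more can be done
None
```

The five-hole sprocket is fully home on the hub, collar up and released; it met the studs at the angle read from the images, so no turning under pressure was needed, and I left the other sprocket and the blue look-alike where they lay.

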